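# Clip down the large snack box, crosswise

### The arm

A 6-joint arm with a two-finger parallel gripper is mounted at the origin on the work surface. World frame = base frame: x ahead of the robot, y to its left, z up, the work surface at z = 0. Lengths are in m, angles in rad, forces in N, time in s.
With the tool pointing down it reaches from about 0.275 to 0.975 m from the base axis. Payload 8.4 kg.
Tool frame: the origin (TCP) lies between the finger pads; the fingertips stand 19 mm ahead of it and the grasp point (between the pads) is the TCP; z points along the fingers, y is the direction in which the jaws open and shut (so a half turn about z gives the same grasp; the last joint's range is limited). The gripper opens to 92 mm and grips with 3 to 60 N. Pads are 20 mm wide; open, the fingers measure 128 mm over their backs; the gripper's body (75 mm by 189 mm) begins 69 mm behind the grasp point.
Start: joints at [-1.315, 0.353, 1.633, -0, 1.155, -0.002], TCP at [0.159, -0.604, 0.234] pointing down, gripper open.
Joint ranges: [-2.63, 2.63], [-0.92, 2.1], [0.06, 2.66], [-1.3, 4.44], [0, 2.69], [-3.02, 3.02]. Speed limits (rad/s): [2.22, 2.22, 2.79, 3.14, 3.14, 3.14].

### API

Orientations are given as a 3x3 rotation matrix whose columns are the frame's x, y, z axes.
In Python, from rig import read_state, imaging, workorder gives the robot as it stands.
- The arm moves only by the shell command python3 -m jog 'ROWS' [FORCE]. ROWS is JSON, a list of rows, each a list of 7 numbers: the turn, a rotation vector about the world's x, y, z in units of 5 degrees (1.0 is 5 degrees), then the shift along the world's x, y, z in m, then the opening, from -1 (shut) to 1 (fully open). In form: [[ax, ay, az, tx, ty, tz, hand], ...]. A call has 1 to 12 rows; each row shifts and turns the commanded pose from where the row before left it; what a row does not reach is not made up. A row lasts 1/12 s, in which the tool goes at most 41.7 mm and 7.16 degrees, less where a joint would pass 70% of its speed; a pose out of reach is approached as far as the arm can. A call is refused whole if a number of a shift passes 0.0417 or a number of a turn 1, either way. A call with a gripper value outside its range is refused whole. The fingers move at their own pace and stop on an object; FORCE is the grip in N (left out, the last holds). Time passes only in rows, so rows that do not move let the fingers close. It gives the time, the measured TCP pose, the force and the opening at its end, in the units of the state.
- read_state(): the state, without advancing time (a new reading comes with each control period).
- imaging.get_image(name): name is "scene" or "top"; returns the picture (384x512x3 uint8, red, green, blue); there is no depth.
- imaging.calibration(name): a dict with "fov_y" (degrees; the focal length in pixels is half the picture's height over the tangent of half this angle, whatever the lens; pixels are square), "cx", "cy" (the principal point, pixels), "rvec" (rotation vector, rad) and "tvec" (3), from world to camera coordinates, as OpenCV has them. Camera axes: x right, y down, z forward; pixel columns grow to the right and rows downward; lengths in m; the calibration is good to about 2 mm. A picture is of the moment at which its call begins. calibration takes no time and is no camera call.
- workorder.hand_in(): hands the job in, once; it reports no verdict.
The state is a dict: "clock": time; "qpos": joint angles; "dq": joint speeds; "joint_torque": joint torques, N m; "ee_pos": TCP position; "eef_rot": TCP orientation; "wrist_force": force on the tool from outside, world axes, zero at the start; "moment": the same for the moment, N m; "gripper_width": finger opening in m.
Only numpy, scipy, OpenCV 4.12 (cv2) and the standard library are available. Lean on these libraries where they do the work, as an engineer would, in place of code of your own. Each camera call takes 0.05 s, during which the arm holds its last target.

### The job

Close the four lid clips of the larger food box, pressing each one down flat over the rim, one at a time and crosswise: after the first clip do the one diagonally opposite, then the remaining two. Start at whichever corner you like, and do not touch the smaller box.

Things in the scene. Friction and masses are not known exactly. Their poses are not given: they have to be found in the camera images.
- clip1_pad (a point): Clip 1 of the large box, at its +x +y corner (box axes); clip 3 is diagonally opposite. White flap 36 mm wide, 60 long, 5 thick, lip at its free end. Point: on the flap's upper face, on its centre line, 32 from the hinge axis and 2.5 above it. Axes: x along the level hinge, y from hinge to free end (outward across the box's long side), z square to the flap: straight up when the clip is down.
- clip2_pad (a point): Clip 2 of the large box, at its -x +y corner (box axes); clip 4 is diagonally opposite. Point, axes and size as clip 1. All clips start raised 0.45 to 0.8 rad about their hinge, free end up; fully down the flap lies level on the lid and this point is 126 mm above the worktop. The stiff hinge stays where left, needs about 2 to 4 N pushed down at this point, and stops hard when flat.
- clip3_pad (a point): Clip 3 of the large box, at its -x -y corner (box axes); clip 1 is diagonally opposite. Point, axes, size and behaviour as clips 1 and 2. The large box: white plastic, orange lid, 220 mm long (x), 160 wide (y), 120 high to the lid's top, turned up to 30 degrees, heavy, does not move.
- clip4_pad (a point): Clip 4 of the large box, at its +x -y corner (box axes); clip 2 is diagonally opposite. Point, axes, size and behaviour as clips 1 and 2. The clips are hinged on the lid, two along each long side: hinge axes 32 mm either side of the box's long centre line, clip centres 75 either side of its short one; they fold outward and down.
- small_box: The bystander: a smaller box of the same make, white with an orange lid and four small open clips, 150 mm long (x) by 110 wide (y) and 75 high, its raised clips reaching about 115. Origin at the centre of its underside, z up. It stands beside the large box, on either side, and is not to be touched.

How it is judged:
By the outcome, as a careful person would: the job done as asked, in the order asked, and still so for the second after the job is handed in, with the robot touching nothing.
It also fails if it takes over 46 s, if anything falls off the work surface, if the arm or the gripper's body presses on something with over 40 N, if the wrist force passes 120 N, or if a joint passes its speed limit or range.

## Working session

There is one attempt and no reset: what is moved stays moved. The work goes in short steps, Python scripts to look and compute and a shell command to move; the robot and the scene stay as the last step left them, time stands still between calls to the robot, and variables do not carry over. Pictures are saved under pics/ and viewed, and the job is handed in when it is done.

```bash
mkdir -p pics; python3 - <<'E'
from rig import read_state, imaging
import cv2
for n in("scene","top"):
    im=imaging.get_image(n); cv2.imwrite(f"pics/{n}0.png",im[:,:,::-1]); print(n,imaging.calibration(n))
s=read_state();print(s)
E
```

```text
scene {'fov_y': 55.30905286821267, 'cx': 250.57363101592486, 'cy': 198.28316350008126, 'rvec': array([ 0.78326373,  2.73199606, -0.84005199]), 'tvec': array([ 0.47763938, -0.18158929,  1.02217536])}
top {'fov_y': 44.63865092857702, 'cx': 257.72007256174913, 'cy': 192.61516353717508, 'rvec': array([ 2.16069729, -2.20524773,  0.14167736]), 'tvec': array([-0.02665031,  0.5544784 ,  1.16172422])}
{'clock': 0.1, 'qpos': array([-1.31546450e+00,  3.53533791e-01,  1.63406570e+00,  1.83249630e-05,
        1.15524124e+00, -2.42781137e-03]), 'dq': array([-0.00030444, -0.00128008, -0.00089893, -0.00019709,  0.00046215,
       -0.00175102]), 'joint_torque': array([ 1.36977815e-03, -5.94902945e+01, -3.34928298e+01,  6.98853959e-02,
        1.82920805e-02, -3.27912289e-05]), 'ee_pos': array([ 0.15919952, -0.60393004,  0.2329644 ]), 'eef_rot': array([[ 9.66965397e-01,  2.54907495e-01, -2.98999055e-04],
       [ 2.54907670e-01, -9.66964638e-01,  1.21184222e-03],
       [ 1.97861515e-05, -1.24802664e-03, -9.99999221e-01]]), 'wrist_force': array([ 0.81357408, -0.46037524, -0.21189246]), 'moment': array([ 0.00649728,  0.03528097, -0.00831724]), 'gripper_width': 0.09179067568265875}
```

View pics/scene0.png

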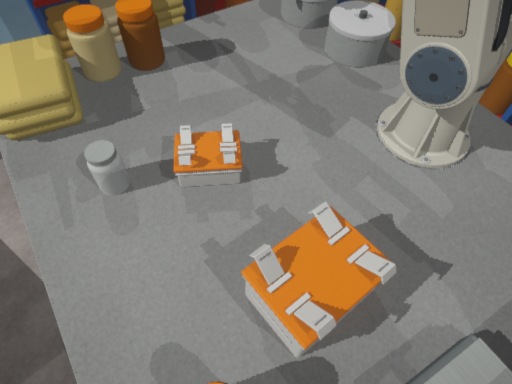

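View pics/top0.png

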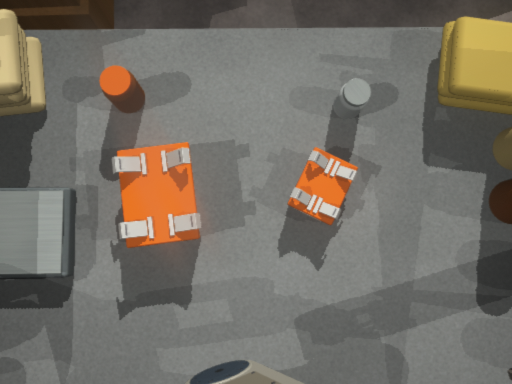

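The top view shows the large box around pixel (160,195) and the small box near (323,186). A jar with an orange lid stands at (118,82). The scene view shows the large box near (320,275) with all four clips raised.

```bash
cat > h.py <<'E'
import numpy as np,cv2
from rig import imaging
def cam(n):
    c=imaging.calibration(n);R,_=cv2.Rodrigues(c["rvec"]);f=192/np.tan(np.radians(c["fov_y"]/2))
    return R,np.array(c["tvec"]),f,c["cx"],c["cy"]
def ray(n,p,z):
    R,t,f,cx,cy=cam(n);C=-R.T@t;d=R.T@np.array([(p[0]-cx)/f,(p[1]-cy)/f,1]);return C+d*(z-C[2])/d[2]
def proj(n,P):
    R,t,f,cx,cy=cam(n);q=R@np.array(P)+t;return np.array([q[0]/q[2]*f+cx,q[1]/q[2]*f+cy])
E
python3 - <<'E'
from h import *
for n in("top","scene"):
    R,t,*_=cam(n);print(n,"C",(-R.T@t).round(3))
    im=cv2.imread(f"pics/{n}0.png");hsv=cv2.cvtColor(im,cv2.COLOR_BGR2HSV)
    m=cv2.inRange(hsv,(3,170,120),(18,255,255))
    cs,_=cv2.findContours(m,cv2.RETR_EXTERNAL,cv2.CHAIN_APPROX_NONE)
    for c in cs:
        if cv2.contourArea(c)<300: continue
        for z in([.12] if cv2.contourArea(c)>2500 else [.075,.12]):
            w=np.array([ray(n,p[0],z)[:2] for p in c],np.float32)
            r=cv2.minAreaRect(w*1000);print(n,cv2.contourArea(c),cv2.boundingRect(c),z,r)
    big=cv2.resize(im[130:260,90:220] if n=="top" else im[190:360,230:400],None,fx=4,fy=4,interpolation=cv2.INTER_CUBIC)[:600,:800]
    cv2.imwrite(f"pics/{n}_z.png",big)
E
```

```text
top C [ 0.434 -0.003  1.212]
top 1627.0 (288, 148, 69, 77) 0.075 ((564.30322265625, -196.59815979003906), (118.58064270019531, 158.86868286132812), 62.946414947509766)
top 1627.0 (288, 148, 69, 77) 0.12 ((559.1582641601562, -188.91921997070312), (113.88780212402344, 152.58151245117188), 62.9464225769043)
top 4641.0 (117, 142, 82, 106) 0.12 ((545.9654541015625, 198.73065185546875), (228.3792266845703, 168.8253936767578), 6.145101547241211)
top 693.5 (100, 66, 31, 30) 0.075 ((835.880615234375, 311.9237060546875), (74.48624420166016, 73.95621490478516), 0.3198167681694031)
top 693.5 (100, 66, 31, 30) 0.12 ((819.9879150390625, 299.4779052734375), (71.53841400146484, 71.02938842773438), 0.31980621814727783)
scene C [0.801 0.355 0.733]
scene 7405.0 (242, 210, 144, 139) 0.12 ((547.044677734375, 198.5894012451172), (227.62374877929688, 167.33193969726562), 6.277153968811035)
scene 1371.0 (174, 131, 68, 41) 0.075 ((566.3380737304688, -193.98846435546875), (120.64691162109375, 156.89451599121094), 63.02213668823242)
scene 1371.0 (174, 131, 68, 41) 0.12 ((582.3980102539062, -156.48780822753906), (112.40184020996094, 146.1722869873047), 63.02213668823242)
scene 824.5 (63, 5, 39, 28) 0.075 ((643.32275390625, -912.0059814453125), (162.73731994628906, 123.2230453491211), 61.636104583740234)
scene 824.5 (63, 5, 39, 28) 0.12 ((654.1213989257812, -825.4357299804688), (151.61582946777344, 114.80194854736328), 61.63616180419922)Traceback (most recent call last):
  File "<stdin>", line 10, in <module>
  File "h.py", line 7, in ray
    R,t,f,cx,cy=cam(n);C=-R.T@t;d=R.T@np.array([(p[0]-cx)/f,(p[1]-cy)/f,1]);return C+d*(z-C[2])/d[2]
                ~~~^^^
  File "h.py", line 4, in cam
    c=imaging.calibration(n);R,_=cv2.Rodrigues(c["rvec"]);f=192/np.tan(np.radians(c["fov_y"]/2))
ValueError: time passes only in moves, steps and waits
```

```bash
ls pics
```

```text
scene0.png
top0.png
top_z.png
```

```bash
python3 - <<'E'
from h import *
a=np.radians(6.2);u=np.array([np.cos(a),np.sin(a)]);v=np.array([-u[1],u[0]]);c=np.array([.5465,.1987])
im=cv2.imread("pics/top0.png")
big=cv2.resize(im[130:260,90:220],None,fx=4,fy=4,interpolation=cv2.INTER_CUBIC)
P={}
for k,(i,j) in enumerate([(1,1),(-1,1),(-1,-1),(1,-1)],1):
    h=[c+75*.001*i*u+s*.001*u+32*.001*j*v for s in(-18,18)]
    pp=[proj("top",[*x,.1235]) for x in h]
    q=[tuple(((p-[90,130]+.5)*4).astype(int).tolist()) for p in pp]
    cv2.line(big,q[0],q[1],(255,0,0),1)
    P=c+.075*i*u+.060*j*v;print(k,P.round(3)); cv2.putText(big,str(k),q[0],0,.6,(0,255,0),2)
cv2.imwrite("pics/top_z1.png",big)
E
```

```text
1 [0.615 0.266]
2 [0.465 0.25 ]
3 [0.478 0.131]
4 [0.628 0.147]
```

View pics/top_z1.png

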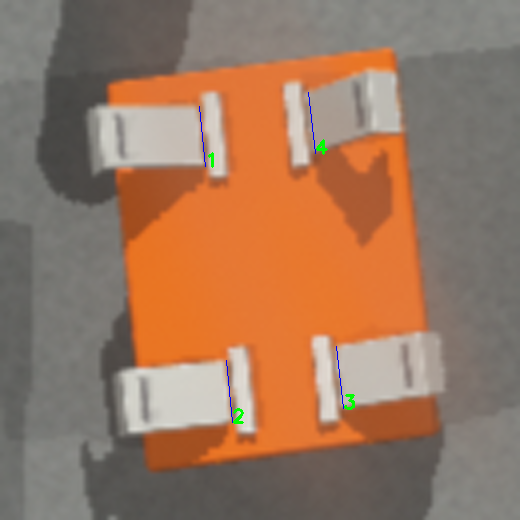

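The projected hinge lines lie on the clip roots in the zoomed top view, for example clip 3 at zoom pixel (340,378). So the box pose is good: centre (0.5465, 0.1987), yaw 6.2°. I'll move over clip 3 first.

```bash
python3 -m jog '[[0,0,0.74,0.0145,0.0334,0.003,-1],[0,0,0.74,0.0145,0.0334,0.003,-1],[0,0,0.74,0.0145,0.0334,0.003,-1],[0,0,0.74,0.0145,0.0334,0.003,-1],[0,0,0.74,0.0145,0.0334,0.003,-1],[0,0,0.74,0.0145,0.0334,0.003,-1],[0,0,0.74,0.0145,0.0334,0.003,-1],[0,0,0.74,0.0145,0.0334,0.003,-1],[0,0,0.74,0.0145,0.0334,0.003,-1],[0,0,0.74,0.0145,0.0334,0.003,-1],[0,0,0.74,0.0145,0.0334,0.003,-1]]' 20
python3 -m jog '[[0,0,0.74,0.0145,0.0334,0,-1],[0,0,0.74,0.0145,0.0334,0,-1],[0,0,0.74,0.0145,0.0334,0,-1],[0,0,0.74,0.0145,0.0334,0,-1],[0,0,0.74,0.0145,0.0334,0,-1],[0,0,0.74,0.0145,0.0334,0,-1],[0,0,0.74,0.0145,0.0334,0,-1],[0,0,0.74,0.0145,0.0334,0,-1],[0,0,0.74,0.0145,0.0334,0,-1],[0,0,0.74,0.0145,0.0334,0,-1],[0,0,0.74,0.0145,0.0334,0,-1],[0,0,0,0,0,0,-1]]'
```

```text
clock: 1.02
ee_pos: [0.3189, -0.2352, 0.2666]
eef_rot: [[0.565, 0.825, 0.0], [0.825, -0.565, 0.0], [0.0, 0.0, -1.0]]
wrist_force: [1.0, -0.6, -0.4]
gripper_width: 0.0206
clock: 2.02
ee_pos: [0.4804, 0.1353, 0.2664]
eef_rot: [[-0.114, 0.993, 0.001], [0.993, 0.114, 0.002], [0.002, 0.001, -1.0]]
wrist_force: [-0.4, 0.9, 0.4]
gripper_width: 0.001
```

```bash
python3 -m jog '[[0,0,0,-0.002,-0.004,-0.025,-1],[0,0,0,0,0,-0.025,-1],[0,0,0,0,0,-0.025,-1],[0,0,0,0,0,-0.01,-1],[0,0,0,0,0,-0.01,-1],[0,0,0,0,0,-0.01,-1],[0,0,0,0,0,-0.008,-1],[0,0,0,0,0,0,-1]]'
```

```text
clock: 2.68
ee_pos: [0.4762, 0.1263, 0.1528]
eef_rot: [[-0.107, 0.994, -0.001], [0.994, 0.107, -0.0], [-0.0, -0.001, -1.0]]
wrist_force: [-0.3, -0.1, 0.5]
gripper_width: 0.0006
```

```bash
python3 -m jog '[[0,0,0,0.001,0.002,-0.004,-1],[0,0,0,0,0,-0.003,-1],[0,0,0,0,0,-0.002,-1],[0,0,0,0,0,0,-1]]'
python3 - <<'E'
from rig import imaging
import cv2
for n in("top","scene"):
    cv2.imwrite(f"pics/{n}1.png",imaging.get_image(n)[:,:,::-1])
E
```

```text
clock: 3.02
ee_pos: [0.478, 0.1286, 0.1453]
eef_rot: [[-0.108, 0.994, 0.001], [0.994, 0.108, 0.0], [0.0, 0.001, -1.0]]
wrist_force: [-0.0, -1.6, 4.5]
gripper_width: 0.0002
```

View pics/scene1.png

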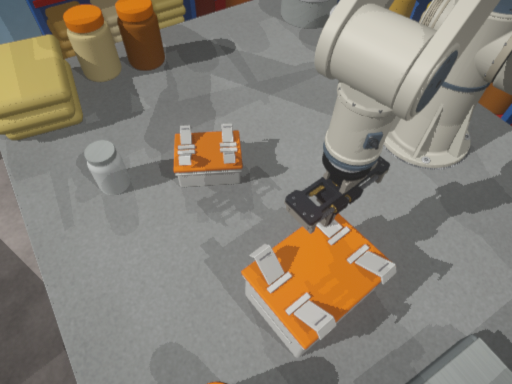

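The fingertips sit on clip 3 at about (320,222), with 4.5 N so far. I'll press further until the hinge stops hard.

```bash
python3 -m jog '[[0,0,0,0,0,-0.001,-1],[0,0,0,0,0,-0.001,-1],[0,0,0,0,0,0,-1]]'; python3 -m jog '[[0,0,0,0,0,-0.001,-1],[0,0,0,0,0,0,-1]]'
```

```text
clock: 3.37
ee_pos: [0.4782, 0.1286, 0.1448]
eef_rot: [[-0.108, 0.994, 0.002], [0.994, 0.108, 0.0], [0.0, 0.002, -1.0]]
wrist_force: [-6.1, -2.9, 25.2]
gripper_width: 0.0005
clock: 3.53
ee_pos: [0.4782, 0.1286, 0.1446]
eef_rot: [[-0.108, 0.994, 0.002], [0.994, 0.108, 0.0], [0.0, 0.002, -1.0]]
wrist_force: [-8.4, -3.7, 34.1]
gripper_width: 0.0005
```

Clip 3 has reached its hard stop at TCP z 0.1446, where 0.145 was expected. Next is clip 1.

```bash
python3 -m jog '[[0,0,0,0,0,0.02,-1],[0,0,0,0,0,0.04,-1],[0,0,0,0,0,0.04,-1],[0,0,0,0.023,0.023,0,-1],[0,0,0,0.023,0.023,0,-1],[0,0,0,0.023,0.023,0,-1],[0,0,0,0.023,0.023,0,-1],[0,0,0,0.023,0.023,0,-1],[0,0,0,0.022,0.022,0,-1],[0,0,0,0,0,0,-1],[0,0,0,0,0,0,-1]]'
```

```text
clock: 4.45
ee_pos: [0.6146, 0.2664, 0.2408]
eef_rot: [[-0.109, 0.994, -0.001], [0.994, 0.109, -0.0], [-0.0, -0.001, -1.0]]
wrist_force: [-0.6, 0.3, -0.3]
gripper_width: 0.0006
```

```bash
python3 -m jog '[[0,0,0,0,0,-0.025,-1],[0,0,0,0,0,-0.025,-1],[0,0,0,0,0,-0.01,-1],[0,0,0,0,0,-0.01,-1],[0,0,0,0,0,-0.01,-1],[0,0,0,0,0,-0.008,-1],[0,0,0,0,0,-0.004,-1],[0,0,0,0,0,-0.003,-1],[0,0,0,0,0,-0.002,-1],[0,0,0,0,0,0,-1]]';  python3 -m jog '[[0,0,0,0,0,-0.001,-1],[0,0,0,0,0,0,-1]]'
```

```text
clock: 5.28
ee_pos: [0.6146, 0.2657, 0.1454]
eef_rot: [[-0.108, 0.994, 0.001], [0.994, 0.108, 0.0], [0.0, 0.001, -1.0]]
wrist_force: [-1.3, 1.1, 2.1]
gripper_width: 0.0009
clock: 5.45
ee_pos: [0.6146, 0.2657, 0.1452]
eef_rot: [[-0.107, 0.994, 0.001], [0.994, 0.107, 0.001], [0.0, 0.001, -1.0]]
wrist_force: [-3.7, -0.6, 9.6]
gripper_width: 0.0008
```

```bash
python3 -m jog '[[0,0,0,0,0,-0.001,-1],[0,0,0,0,0,-0.001,-1],[0,0,0,0,0,0,-1]]'; python3 -m jog '[[0,0,0,0,0,-0.001,-1],[0,0,0,0,0,0,-1]]'
```

```text
clock: 5.7
ee_pos: [0.6147, 0.2658, 0.1449]
eef_rot: [[-0.108, 0.994, 0.001], [0.994, 0.108, 0.001], [0.001, 0.001, -1.0]]
wrist_force: [-7.7, -1.1, 22.6]
gripper_width: 0.0005
clock: 5.87
ee_pos: [0.6148, 0.2658, 0.1448]
eef_rot: [[-0.108, 0.994, 0.002], [0.994, 0.108, 0.001], [0.001, 0.002, -1.0]]
wrist_force: [-10.8, -2.5, 29.8]
gripper_width: 0.0003
```

```bash
python3 -m jog '[[0,0,0,0,0,0.02,-1],[0,0,0,0,0,0.04,-1],[0,0,0,0,0,0.04,-1],[0,0,0,-0.025,-0.0025,0,-1],[0,0,0,-0.025,-0.0025,0,-1],[0,0,0,-0.025,-0.0025,0,-1],[0,0,0,-0.025,-0.0025,0,-1],[0,0,0,-0.025,-0.0025,0,-1],[0,0,0,-0.025,-0.0025,0,-1],[0,0,0,0,0,0,-1],[0,0,0,0,0,0,-1]]'
python3 - <<'E'
from rig import imaging
import cv2
im=imaging.get_image("scene")[190:360,230:400,::-1]
cv2.imwrite("pics/scene2.png",cv2.resize(im,None,fx=3,fy=3))
E
```

```text
clock: 6.78
ee_pos: [0.4639, 0.2504, 0.2412]
eef_rot: [[-0.108, 0.994, 0.001], [0.994, 0.108, 0.0], [0.0, 0.001, -1.0]]
wrist_force: [1.3, 0.2, 0.2]
gripper_width: 0.0006
```

View pics/scene2.png

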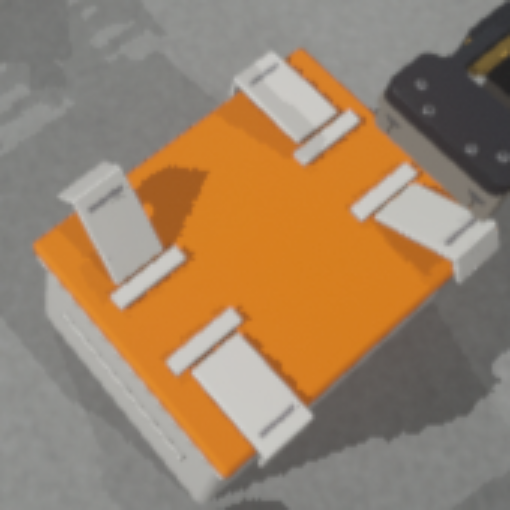

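Clip 1 (zoom pixel 255,400) looks flat, but clip 3 (285,95) still casts a shadow. I'll check both against where their flat outlines should project.

```bash
python3 - <<'E'
from h import *
a=np.radians(6.2);u=np.array([np.cos(a),np.sin(a)]);v=np.array([-u[1],u[0]]);c=np.array([.5465,.1987])
im=cv2.imread("pics/scene2.png")
for k,(i,j) in enumerate([(1,1),(-1,1),(-1,-1),(1,-1)],1):
    q=[]
    for s,d in((-18,32),(-18,92),(18,92),(18,32)):
        X=c+.001*(75*i+s)*u+.001*d*j*v; q.append((proj("scene",[*X,.126])-[230,190]+.5)*3)
    cv2.polylines(im,[np.int32(q)],True,(255,0,0),1)
cv2.imwrite("pics/scene2b.png",im)
E
```

```text
(no output)
```

View pics/scene2b.png

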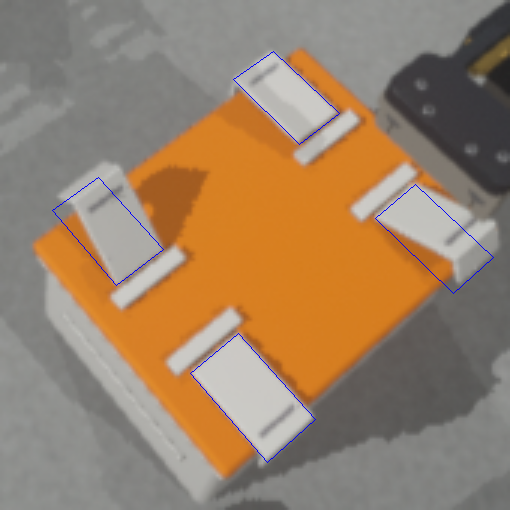

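Clips 1 and 3 match their flat outlines. Next is clip 2.

```bash
python3 -m jog '[[0,0,0,0,0,-0.025,-1],[0,0,0,0,0,-0.025,-1],[0,0,0,0,0,-0.01,-1],[0,0,0,0,0,-0.01,-1],[0,0,0,0,0,-0.01,-1],[0,0,0,0,0,-0.008,-1],[0,0,0,0,0,-0.004,-1],[0,0,0,0,0,-0.003,-1],[0,0,0,0,0,-0.002,-1],[0,0,0,0,0,0,-1]]';  python3 -m jog '[[0,0,0,0,0,-0.001,-1],[0,0,0,0,0,-0.001,-1],[0,0,0,0,0,0,-1]]'
```

```text
clock: 7.67
ee_pos: [0.4649, 0.2509, 0.1451]
eef_rot: [[-0.108, 0.994, 0.001], [0.994, 0.108, 0.001], [0.001, 0.001, -1.0]]
wrist_force: [-3.3, -1.3, 11.5]
gripper_width: 0.0006
clock: 7.92
ee_pos: [0.465, 0.2509, 0.1447]
eef_rot: [[-0.108, 0.994, 0.002], [0.994, 0.108, 0.001], [0.001, 0.002, -1.0]]
wrist_force: [-8.6, -3.3, 30.4]
gripper_width: 0.0003
```

```bash
python3 -m jog '[[0,0,0,0,0,0.02,-1],[0,0,0,0,0,0.04,-1],[0,0,0,0,0,0.04,-1],[0,0,0,0.0233,-0.0149,0,-1],[0,0,0,0.0233,-0.0149,0,-1],[0,0,0,0.0233,-0.0149,0,-1],[0,0,0,0.0233,-0.0149,0,-1],[0,0,0,0.0233,-0.0149,0,-1],[0,0,0,0.0233,-0.0149,0,-1],[0,0,0,0.0233,-0.0149,0,-1],[0,0,0,0,0,0,-1],[0,0,0,0,0,0,-1]]'
```

```text
clock: 8.92
ee_pos: [0.6279, 0.1453, 0.2414]
eef_rot: [[-0.106, 0.994, -0.0], [0.994, 0.106, -0.0], [-0.0, -0.0, -1.0]]
wrist_force: [-0.8, 0.6, -0.3]
gripper_width: 0.0005
```

```bash
python3 -m jog '[[0,0,0,0,0.004,-0.025,-1],[0,0,0,0,0,-0.02,-1],[0,0,0,0,0,-0.01,-1],[0,0,0,0,0,-0.01,-1],[0,0,0,0,0,-0.01,-1],[0,0,0,0,0,-0.01,-1],[0,0,0,0,0,-0.006,-1],[0,0,0,0,0,-0.004,-1],[0,0,0,0,0,-0.002,-1],[0,0,0,0,0,0,-1]]';  python3 -m jog '[[0,0,0,0,0,-0.001,-1],[0,0,0,0,0,-0.001,-1],[0,0,0,0,0,0,-1]]'
```

```text
clock: 9.75
ee_pos: [0.6275, 0.15, 0.1454]
eef_rot: [[-0.107, 0.994, 0.0], [0.994, 0.107, -0.0], [-0.0, 0.0, -1.0]]
wrist_force: [-1.5, -1.4, 5.3]
gripper_width: 0.0005
clock: 10.0
ee_pos: [0.6276, 0.15, 0.145]
eef_rot: [[-0.107, 0.994, 0.001], [0.994, 0.107, -0.0], [-0.0, 0.001, -1.0]]
wrist_force: [-6.7, -2.5, 19.7]
gripper_width: 0.0002
```

```bash
python3 -m jog '[[0,0,0,0,0,-0.001,-1],[0,0,0,0,0,0,-1]]'; python3 -m jog '[[0,0,0,0,0,0.02,-1],[0,0,0,0,0,0.04,-1],[0,0,0,0,0,0.04,-1],[0,0,0,0,0,0.03,-1],[0,0,0,-0.025,-0.025,0,-1],[0,0,0,-0.025,-0.025,0,-1],[0,0,0,-0.025,-0.025,0,-1],[0,0,0,-0.025,-0.025,0,-1],[0,0,0,-0.025,-0.025,0,-1],[0,0,0,-0.025,-0.025,0,-1],[0,0,0,-0.025,-0.025,0,-1],[0,0,0,-0.025,-0.025,0,-1]]'
python3 -m jog '[[0,0,0,-0.01,-0.025,0,-1],[0,0,0,-0.01,-0.025,0,-1],[0,0,0,0,0,0,-1],[0,0,0,0,0,0,-1],[0,0,0,0,0,0,-1]]'
python3 - <<'E'
from h import *
ims={n:imaging.get_image(n)[:,:,::-1].copy() for n in("scene","top")}
a=np.radians(6.2);u=np.array([np.cos(a),np.sin(a)]);v=np.array([-u[1],u[0]]);c=np.array([.5465,.1987])
out=[]
for n,(x0,y0,w) in dict(scene=(230,190,170),top=(90,130,130)).items():
    f=380/w; cv2.imwrite(f"pics/{n}3full.png",ims[n])
    im=cv2.resize(ims[n][y0:y0+w,x0:x0+w],(380,380),interpolation=cv2.INTER_CUBIC)
    for i,j in [(1,1),(-1,1),(-1,-1),(1,-1)]:
        q=[(proj(n,[*(c+.001*(75*i+s)*u+.001*d*j*v),.126])-[x0,y0]+.5)*f for s,d in((-18,32),(-18,92),(18,92),(18,32))]
        cv2.polylines(im,[np.int32(q)],True,(255,0,0),1)
    out.append(im)
cv2.imwrite("pics/final.png",np.hstack(out))
E
```

```text
clock: 10.17
ee_pos: [0.6277, 0.15, 0.1449]
eef_rot: [[-0.107, 0.994, 0.001], [0.994, 0.107, 0.0], [-0.0, 0.001, -1.0]]
wrist_force: [-9.0, -3.1, 26.7]
gripper_width: 0.0003
clock: 11.17
ee_pos: [0.4261, -0.0506, 0.2717]
eef_rot: [[-0.108, 0.994, 0.001], [0.994, 0.108, 0.0], [0.0, 0.001, -1.0]]
wrist_force: [0.4, -0.7, 0.3]
gripper_width: 0.0003
clock: 11.58
ee_pos: [0.4077, -0.0996, 0.2718]
eef_rot: [[-0.107, 0.994, 0.001], [0.994, 0.107, 0.0], [0.0, 0.001, -1.0]]
wrist_force: [0.5, 1.1, 0.6]
gripper_width: 0.0005
```

View pics/final.png

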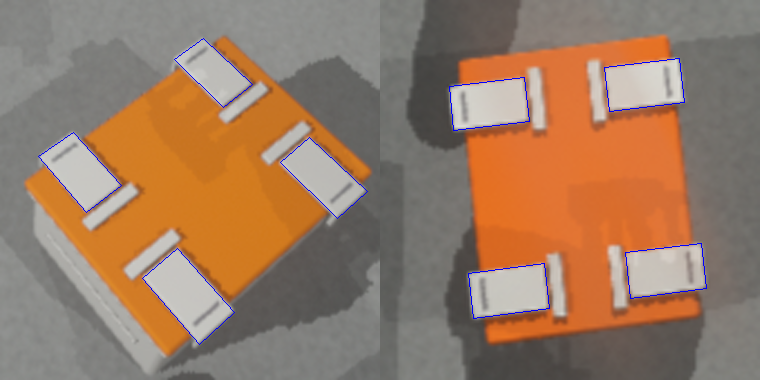

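View pics/scene3full.png

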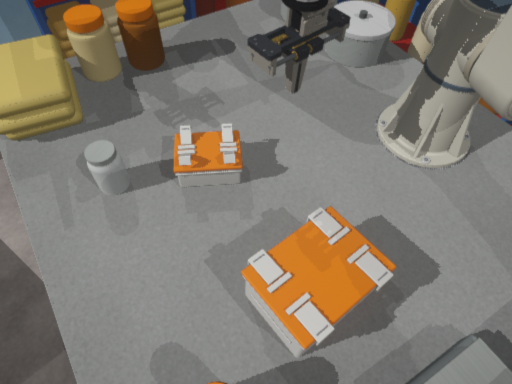

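All four clips fill their flat outlines in both views. The small box is unmoved at (208,155) in the scene view, and the arm is clear at z 0.27.

```bash
python3 -c "
from rig import workorder
print(workorder.hand_in())"
```

```text
the job is handed in; nothing more can be done
None
```

All four clips of the large box are closed flat, pressed crosswise in the order 3, 1, 2, 4 with shut fingertips. I handed the job in at about 11.7 s on the clock.

- **Presses:** each clip reached its hard stop with the TCP at about 0.145 m, as expected for a flat clip. The upward force there was 27–34 N.
- **Final pictures:** in both views all four flaps match the projected outline of a flat clip. The small box looks unmoved, and the arm stood clear of everything at about 0.27 m.
- **Failed or disagreed:** no check on the clips failed. The measured lid was about 8 mm larger than stated each way, but both views agreed on its centre to about 1 mm. One measuring script stopped with an error partway, after printing the numbers I needed.

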